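# Unfold the crank of the cheese press and wind the plate down

### The job

Get the cheese press pressing: lift the folded crank arm up until it is fully home in its level working position, then wind it clockwise by its knob until the plate bears firmly on the wooden follower, about 12 N at the knob. Do not force the arm past its stop or overtighten the press; leave the crank unfolded and let go, and leave the things on the lazy Susan as they are.

Things in the scene. Friction and masses are not known exactly. Their poses are not given: they have to be found in the camera images.
- press: Steel table cheese press, fixed to the shelf. Origin: centre of its underside, on the vertical spindle axis; z up, front to its -x. Tray 190 x 210 mm with a pouring lip in front; perforated mould 116 mm in diameter, rim 104 mm above the shelf; two posts 170 mm apart along y; cross beam 28 mm wide along y, its top 189 mm (post nuts 206 mm) above the shelf.
- hub (a point): Point on the spindle axis level with the crank's hinge pin, 226 mm above the shelf at the start. Hub 38 mm in diameter, its top 18 mm above this point. Turning the crank clockwise seen from above lowers hub, crank and plate together by 8 mm a full turn, against a steady friction of about 0.4 N m (about 4 N at the knob). The screw holds where it is left.
- hinge_pin (a point): Centre of the crank arm's hinge pin, 34 mm out from the spindle axis. The pin is level and square to the line from hub to pin. At the start that line points to the press's front (its -x), up to 0.4 rad to either side.
- ball (a point): Centre of the crank's black ball knob, 30 mm in diameter on a 15 mm stem; it spins freely about its stem. It lies 78 mm along the arm (a 14 x 8 mm steel bar) from the pin and 34 mm square off it. Folded: the arm hangs down in front of the beam, the stem points outward. Working: the arm is level and points outward, the ball on top, 112 mm from the spindle axis and 34 mm above the pin.
- crank_arm (a joint): Hinge angle of the crank arm, rad: 0 = folded, hanging straight down; 1.571 = working position, level, against a firm stop. It starts at 0.08 to 0.4. The hinge is stiff (about 0.55 N m, 6 to 8 N at the knob) and the arm stays where it is left. 12 N against the stop is plenty; over 20 N strains it.
- spindle: The spindle with its round steel press plate (90 mm in diameter, on the spindle axis) at its foot. Origin: centre of the plate's underside. It rises and sinks and does not turn.
- follower: Wooden follower, a disc 106 mm in diameter. Origin: centre of its top face. It lies in the mould, under the plate. How high it lies depends on how full the mould is: at the start the gap up to the plate is 4 to 11 mm. Once the plate bears, the force at the knob climbs from 4 N to 22 N in about a quarter turn. 12 N at the knob is right; under 8 N is slack, 22 N too tight.
- fondue_pot: White enamel fondue pot, 140 mm in diameter, 78 mm high, with a side handle, in the middle of an olive wood lazy Susan (330 mm in diameter, top 30 mm above the shelf, turns easily), which also carries four small porcelain dishes. Origin: centre of its underside. Leave it alone.
- jar: Glass jar with a steel screw lid, 58 mm in diameter, 85 mm high, on the lazy Susan. Origin: centre of its underside. Leave it alone.
- burner: Chrome burner cup, 64 mm in diameter, 30 mm high, on the lazy Susan. Origin: centre of its underside. Leave it alone.

How it is judged:
By the outcome, as a careful person would: the job done as asked, in the order asked, and still so for the second after the job is handed in, with the robot touching nothing.
It also fails if it takes over 64 s, if anything falls off the work surface, if the arm or the gripper's body presses on something with over 40 N, if the wrist force passes 120 N, or if a joint passes its speed limit or range.

### The arm

A 6-joint arm with a two-finger parallel gripper is mounted at the origin on the work surface. World frame = base frame: x ahead of the robot, y to its left, z up, the work surface at z = 0. Lengths are in m, angles in degrees, forces in N, time in s.
With the tool pointing down it reaches from about 0.375 to 0.9 m from the base axis. Payload 3.1 kg.
Tool frame: the origin (TCP) lies on the centre line of the jaws, within the pads' length; the fingertips stand 25 mm ahead of it and the grasp point (between the pads) lies 6 mm ahead of it; z points along the fingers, y is the line along which they close (so a half turn about z gives the same grasp; the last joint's range is limited). The gripper opens to 87 mm and grips with 3 to 60 N. Pads are 19 mm wide; open, the fingers measure 117 mm over their backs; the gripper's body (75 mm by 190 mm) begins 51 mm behind the grasp point.
Start: joints at [59.616, 30.224, 82.088, -0, 67.689, -10.227], TCP at [0.215, 0.587, 0.227] pointing down, gripper open.
Joint ranges: [-176.69, 176.69], [-43.24, 126.21], [12.49, 139.97], [-82, 262], [0, 151.66], [-163.58, 163.58]. Speed limits (degrees/s): [159.86, 159.86, 180, 180, 180, 180].

### API

Orientations are given as a 3x3 rotation matrix whose columns are the frame's x, y, z axes.
In Python, from rig import bot, cams, models gives the robot as it stands. The module is installed in compiled form; this text tells all that it offers.
- The arm moves only by the shell command python3 -m handwheel 'ROWS' [OPENING]. ROWS is JSON, a list of rows, each a list of 6 numbers: the shift along the world's x, y, z each as a share of 1 m, from -1 to 1, then the turn, a rotation vector about the world's x, y, z each as a share of 2 rad, from -1 to 1. In form: [[dx, dy, dz, wx, wy, wz], ...]. A call has exactly 8 rows; each row is the pose to reach, as a shift and turn from the pose commanded when the call began; what a row does not reach only later rows make up. A row lasts 1/12 s, in which the tool goes at most 41.7 mm and 7.16 degrees, less where a joint would pass 70% of its speed; a pose out of reach is approached as far as the arm can. A call with a number of a shift or a turn outside -1 to 1 is refused whole. A call with a gripper value outside its range is refused whole. OPENING is the opening, from -1 (shut) to 1 (fully open), so that 0 is half open, set as the call begins (- or left out, the last holds). The fingers move at their own pace and stop on an object; the grip force is fixed at half the most. Time passes only in rows, so rows that repeat a pose let the fingers close, or fill a call up. It gives the time, the measured TCP pose, the force, the opening and the grip force at its end, in the units of the state.
- bot.read_state(): the state, without advancing time (a new reading comes with each control period).
- cams.capture(name): name is "scene" or "side" or "wrist"; returns (picture, depth): 480x640x3 uint8, blue, green, red; 480x640 float32, m along the optical axis (not along the pixel's ray), 0 where there is no reading.
- cams.calibration(name): a dict with "mtx" (3x3 intrinsics, pixels), "R" (3x3) and "t" (3): a world point X has camera coordinates R X + t; the wrist camera has in their place "tool_from_camera" (4x4, takes a point from camera to tool coordinates, whose origin is the TCP and whose axes are the flange's). Camera axes: x right, y down, z forward; pixel columns grow to the right and rows downward; lengths in m; the calibration is good to about 2 mm. The wrist camera is an equidistant fisheye: a pixel r from the principal point sees the ray r / f radians off the axis. A picture is of the moment at which its call begins: read the wrist's pose just before it. calibration takes no time and is no camera call.
- bot.hand_in(): hands the job in; it is judged then, once.
Trained networks look in the newest picture that a camera, given by its name, has taken for a name from the list of things; names that differ only in an ending like _2 or _b are one class to them, and where a whole thing is asked for, a point or a joint stands for the part that bears it (a point fixed in the world has none). Each returns a list of dicts, best first, with "conf" (0 to 1); they miss things now and then, are a little off and sometimes report something else, mostly with a low value. They report only what shows in the picture. A call takes as long as a camera call.
- models.spot_in(query, camera): "position" ([column, row] in pixels, amid what is visible of it).
- models.tip_of(query, camera): "position" ([column, row] in pixels: a listed point, or the origin of a listed thing).
The state is a dict: "time_s": time; "joint_positions": joint angles; "qvel": joint speeds; "tau": joint torques, N m; "position": TCP position; "tcp_rot": TCP orientation; "force": force on the tool from outside, world axes, zero at the start; "moment": the same for the moment, N m; "opening": opening from 0.0 (shut) to 1.0 (fully open); "grasp_force": force on a finger pad.
Only numpy, scipy, OpenCV 4.12 (cv2) and the standard library are available. Lean on these libraries where they do the work, as an engineer would, in place of code of your own. Each camera call takes 0.05 s, during which the arm holds its last target. There are 200 camera calls.

## Working session

There is one attempt and no reset: what is moved stays moved. The work goes in short steps, Python scripts to look and compute and a shell command to move; the robot and the scene stay as the last step left them, time stands still between calls to the robot, and variables do not carry over. Pictures are saved under pics/ and viewed, at most 10 in all, crops included, and the job is handed in when it is done.

```bash
mkdir -p pics; cat > h.py <<'E'
import numpy as np,cv2
from rig import bot,cams,models
def ray_world(c,px,depth):
    k=cams.calibration(c);M=np.array(k["mtx"]);R=np.array(k["R"]);t=np.array(k["t"]).ravel()
    p=np.linalg.inv(M)@[px[0],px[1],1]
    return R.T@(p*depth-t)
def proj(c,X):
    k=cams.calibration(c);p=np.array(k["mtx"])@(np.array(k["R"])@np.array(X)+np.array(k["t"]).ravel());return p[:2]/p[2]
def tri(pa,pb,ca="scene",cb="side"):
    P=[]
    for c in(ca,cb):
        k=cams.calibration(c);P.append(np.array(k["mtx"])@np.c_[np.array(k["R"]),np.array(k["t"]).ravel()])
    X=cv2.triangulatePoints(P[0],P[1],np.array(pa,float).reshape(2,1),np.array(pb,float).reshape(2,1)).ravel();return X[:3]/X[3]
E
python3 - <<'E'
from h import *
np.set_printoptions(precision=4,suppress=True)
for c in("scene","side"):
    im,d=cams.capture(c);cv2.imwrite(f"pics/{c}0.png",im);np.save(f"{c}0.npy",d)
P={}
for q in("press","hub","hinge_pin","ball","follower","spindle"):
    for c in("scene","side"):
        r=models.tip_of(q,c)[:2];print(q,c,[(np.round(x["position"],1),round(x["conf"],2)) for x in r])
        if r:P[q,c]=r[0]["position"]
    if (q,"scene") in P and (q,"side") in P:
        X=tri(P[q,"scene"],P[q,"side"]);print("  ",X,proj("scene",X)-P[q,"scene"])
s=bot.read_state();print(s["time_s"],s["tcp_rot"],s["position"],s["force"])
E
```

```text
press scene [(array([246.4, 232.2]), 0.61)]
press side [(array([431.9, 407.7]), 0.61), (array([432.6, 317.9]), 0.3)]
   [ 0.5515 -0.1492  0.002 ] [1.0388 0.2378]
hub scene [(array([242.3, 149.1]), 0.87)]
hub side [(array([455.5, 310.9]), 0.77)]
   [ 0.5515 -0.1427  0.2278] [0.3579 0.1131]
hinge_pin scene [(array([254.5, 146.3]), 0.64)]
hinge_pin side [(array([434. , 318.8]), 0.94)]
   [ 0.5212 -0.1328  0.2285] [1.5729 0.4207]
ball scene [(array([281.4, 170.7]), 0.72)]
ball side [(array([388.6, 361.2]), 0.61)]
   [ 0.4681 -0.1073  0.1607] [0.5265 0.0851]
follower scene [(array([244.3, 194.2]), 0.56)]
follower side [(array([237.2, 221.5]), 0.25)]
   [0.5658 0.1377 0.2378] [81.7439 -3.7352]
spindle scene [(array([247.1, 191.9]), 0.56)]
spindle side [(array([443.9, 361. ]), 0.68)]
   [ 0.5503 -0.1439  0.1195] [-1.1322 -0.3016]
0.7 [[-0.9388  0.3445  0.    ]
 [ 0.3445  0.9388  0.    ]
 [-0.      0.     -1.    ]] [0.2153 0.5867 0.227 ] [-0.5363  0.9006 -0.3654]
```

View pics/scene0.png

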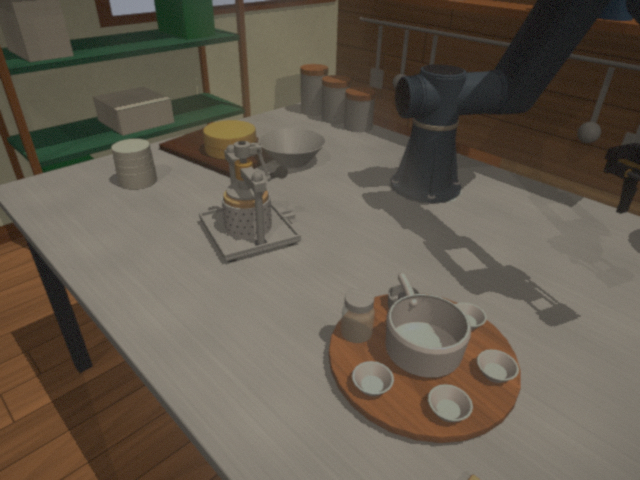

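View pics/side0.png

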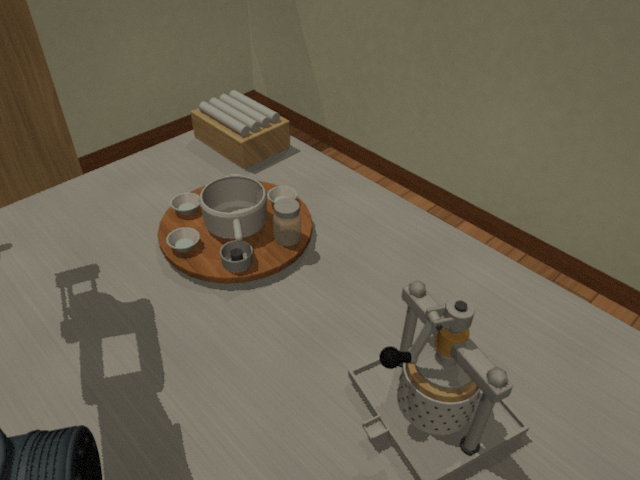

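The scene picture shows the press at about (246, 232) px with its ball at (281, 171). In the side picture the ball is at (389, 358) and the hub at (460, 308). Both agree with the triangulation: ball near (0.468, -0.107, 0.161), arm at about 0.3 rad and azimuth about 158°. I'll move to a standoff with the tool tilted 30°.

```bash
python3 -m handwheel '[[0,-0.03,0.03,0,0,0],[0.02,-0.07,0.06,0,0,0],[0.03,-0.11,0.07,0,0,0],[0.045,-0.15,0.073,0,0,0],[0.06,-0.19,0.073,0,0,0],[0.07,-0.23,0.073,0,0,0],[0.085,-0.27,0.073,0,0,0],[0.1,-0.31,0.073,0,0,0]]' 1
python3 -m handwheel '[[0.012,-0.04,0,0,0,0],[0.024,-0.08,0,0,0,0],[0.036,-0.12,0,0,0,0],[0.048,-0.16,0,0,0,0],[0.06,-0.2,0,0,0,0],[0.072,-0.24,0,0,0,0],[0.084,-0.28,0,0,0,0],[0.096,-0.31,0,0,0,0]]'
python3 -m handwheel '[[0.005,-0.01,0,-0.02,-0.05,0],[0.008,-0.02,0,-0.04,-0.1,0],[0.01,-0.03,0,-0.06,-0.15,0],[0.01,-0.047,0,-0.08,-0.2,0],[0.01,-0.047,0,-0.098,-0.243,0],[0.01,-0.047,0,-0.098,-0.243,0],[0.01,-0.047,0,-0.098,-0.243,0],[0.01,-0.047,0,-0.098,-0.243,0]]'
python3 - <<'E'
from h import *
np.set_printoptions(precision=4,suppress=True)
s=bot.read_state();print(s["position"],s["tcp_rot"],s["joint_positions"])
im,d=cams.capture("wrist");cv2.imwrite("pics/w1.png",im)
k=cams.calibration("wrist");M=np.array(k["mtx"]);T=np.array(k["tool_from_camera"]);print(M,T)
R=np.array(s["tcp_rot"]);p=np.array(s["position"])
for q in("hub","hinge_pin","ball"):
    for x in models.tip_of(q,"wrist")[:2]:
        u,v=x["position"];a=np.array([(u-M[0,2])/M[0,0],(v-M[1,2])/M[1,1]]);r=np.hypot(*a);dr=np.r_[np.sin(r)*a/r,np.cos(r)]
        z=d[int(v),int(u)]
        X=T@np.r_[dr*z/dr[2],1];W=R@X[:3]+p
        print(q,round(x["conf"],2),np.round([u,v],1),z,W,"ray",R@T[:3,:3]@dr,"from",R@T[:3,3]+p)
E
```

```text
time_s: 1.37
position: [0.3097, 0.2901, 0.3003]
tcp_rot: [[-0.939, 0.344, 0.001], [0.344, 0.939, 0.0], [-0.001, 0.001, -1.0]]
force: [1.1, -0.6, -0.1]
opening: 0.999
grasp_force: 0.0
time_s: 2.03
position: [0.4061, -0.0211, 0.3004]
tcp_rot: [[-0.938, 0.346, 0.001], [0.346, 0.938, -0.001], [-0.002, -0.001, -1.0]]
force: [0.2, 1.2, 0.1]
opening: 1.002
grasp_force: 0.0
time_s: 2.7
position: [0.417, -0.0656, 0.301]
tcp_rot: [[-0.814, 0.348, 0.465], [0.294, 0.937, -0.187], [-0.501, -0.016, -0.865]]
force: [1.3, -0.6, 0.1]
opening: 0.998
grasp_force: 0.0
[ 0.417  -0.0656  0.301 ] [[-0.8139  0.3483  0.4649]
 [ 0.294   0.9372 -0.1874]
 [-0.5011 -0.0159 -0.8653]] [-25.492   -2.1647 123.3081   3.6715  28.8676 -98.0898]
[[371.6483   0.     320.865 ]
 [  0.     371.6483 234.6797]
 [  0.       0.       1.    ]] [[-0.     -0.9589 -0.2837  0.0777]
 [ 1.     -0.0001  0.0003  0.0009]
 [-0.0003 -0.2837  0.9589 -0.1578]
 [ 0.      0.      0.      1.    ]]
hub 0.62 [289.4 321.5] 0.08702618 [ 0.3505 -0.0469  0.354 ] ray [ 0.7768 -0.3863 -0.4973] from [ 0.2808 -0.0123  0.3986]
hinge_pin 0.63 [292.4 297.8] 0.30650395 [ 0.5141 -0.1272  0.2265] ray [ 0.7481 -0.3683 -0.5519] from [ 0.2808 -0.0123  0.3986]
ball 0.62 [305.3 201.5] 0.30327818 [ 0.464  -0.0977  0.1706] ray [ 0.6012 -0.2804 -0.7483] from [ 0.2808 -0.0123  0.3986]
```

```bash
cat > fit.py <<'E'
from h import *
from scipy.optimize import least_squares
np.set_printoptions(precision=4,suppress=True)
def model(p,zh=0.226):
    x,y,az,th=p;u=np.array([np.cos(az),np.sin(az),0]);h=np.array([x,y,zh]);pin=h+.034*u
    r=.078*np.sin(th)+.034*np.cos(th);z=-.078*np.cos(th)+.034*np.sin(th)
    return {"hub":h,"hinge_pin":pin,"ball":pin+r*u+[0,0,z]}
def wproj(s,X):
    k=cams.calibration("wrist");M=np.array(k["mtx"]);T=np.linalg.inv(np.array(k["tool_from_camera"]))
    c=T[:3,:3]@(np.array(s["tcp_rot"]).T@(X-np.array(s["position"])))+T[:3,3]
    a=np.arctan2(np.hypot(c[0],c[1]),c[2]);n=c[:2]/np.hypot(c[0],c[1]);return M[:2,2]+M[0,0]*a*n
def fit(cs=("scene","side","wrist"),p0=(.5515,-.143,2.73,.3)):
    s=bot.read_state();obs=[]
    for c in cs:
        cams.capture(c)
        for q in("hub","hinge_pin","ball"):
            for x in models.tip_of(q,c)[:1]:obs.append((c,q,np.array(x["position"])))
    sc={"scene":500/1.1,"side":1,"wrist":1}
    f=lambda p:np.concatenate([((wproj(s,model(p)[q]) if c=="wrist" else proj(c,model(p)[q]))-o) for c,q,o in obs])
    r=least_squares(f,p0,loss="soft_l1",f_scale=2.)
    for (c,q,o),e in zip(obs,f(r.x).reshape(-1,2)):print(c,q,e)
    print(r.x,model(r.x));return r.x
if __name__=="__main__":fit()
E
python3 fit.py
```

```text
scene hub [1.6122 0.8071]
scene hinge_pin [2.5965 2.2075]
scene ball [-2.7047 -1.6133]
side hub [ 67.7459 -47.0111]
side hinge_pin [-0.7373  1.377 ]
side ball [ 0.7364 -2.9405]
wrist hub [-2.1727 -5.6606]
wrist hinge_pin [2.2193 3.2443]
wrist ball [-0.8869 -2.5   ]
[ 0.5494 -0.1451  2.6366  0.2734] {'hub': array([ 0.5494, -0.1451,  0.226 ]), 'hinge_pin': array([ 0.5196, -0.1286,  0.226 ]), 'ball': array([ 0.4726, -0.1026,  0.1601])}
```

View pics/w1.png

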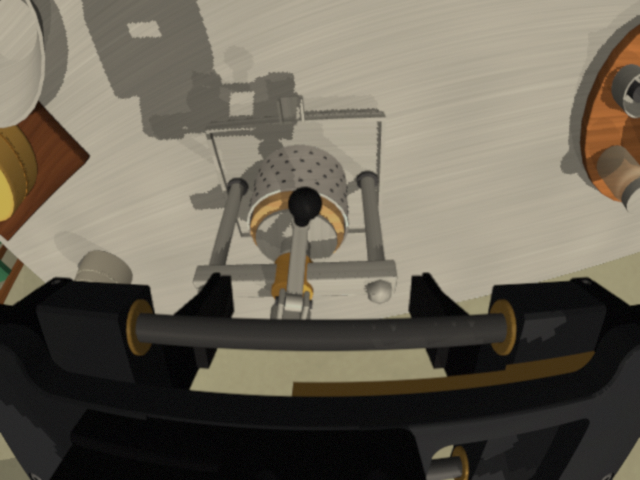

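The wrist picture shows the ball at (305, 203) px, between the jaws, with the pin at (290, 300). I'll approach along the tool axis and check again from close.

```bash
python3 -m handwheel '[[0.006,-0.004,-0.015,0,0,-0.01],[0.012,-0.008,-0.03,0,0,-0.02],[0.018,-0.012,-0.045,0,0,-0.03],[0.024,-0.017,-0.06,0,0,-0.044],[0.03,-0.021,-0.075,0,0,-0.044],[0.034,-0.025,-0.09,0,0,-0.044],[0.034,-0.025,-0.09,0,0,-0.044],[0.034,-0.025,-0.09,0,0,-0.044]]'
python3 - <<'E'
from fit import *
fit(("wrist","scene"))
im,d=cams.capture("wrist");cv2.imwrite("pics/w2.png",im)
s=bot.read_state();k=cams.calibration("wrist");T=np.array(k["tool_from_camera"]);M=np.array(k["mtx"])
x=models.tip_of("ball","wrist")[0];u,v=x["position"];a=np.array([(u-M[0,2]),(v-M[1,2])])/M[0,0];r=np.hypot(*a);dr=np.r_[np.sin(r)*a/r,np.cos(r)]
z=d[int(v),int(u)];X=T[:3,:3]@(dr*(z/dr[2]+.015))+T[:3,3];print("ball in tool",X,"world",np.array(s["tcp_rot"])@X+s["position"],u,v,x["conf"])
print(s["joint_positions"],s["force"])
E
```

```text
time_s: 4.17
position: [0.4494, -0.0901, 0.2092]
tcp_rot: [[-0.786, 0.43, 0.444], [0.366, 0.903, -0.227], [-0.498, -0.016, -0.867]]
force: [-0.7, 0.3, 0.7]
opening: 1.002
grasp_force: 0.0
wrist hinge_pin [-0.155   2.4059]
wrist ball [0.0455 0.3576]
scene hub [ 3.5578 -1.3711]
scene hinge_pin [2.5634 1.4224]
scene ball [-0.8011 -0.6831]
[ 0.5494 -0.1472  2.621   0.3412] {'hub': array([ 0.5494, -0.1472,  0.226 ]), 'hinge_pin': array([ 0.5199, -0.1303,  0.226 ]), 'ball': array([ 0.4695, -0.1014,  0.1639])}
ball in tool [ 0.0029 -0.0019  0.0573] world [ 0.4723 -0.1038  0.1596] 316.1 252.3 0.94
[-24.4718  13.3602 127.3033  -7.8043   9.351  -81.916 ] [-1.3612 -1.0398 -0.3442]
```

View pics/w2.png

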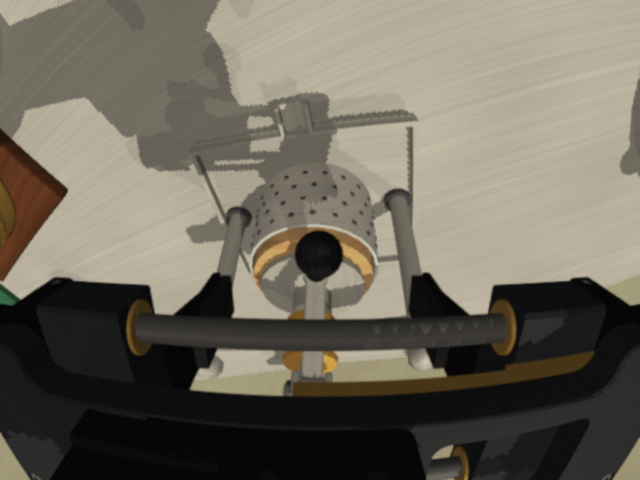

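The ball is at (319, 255) px, centred between the jaws and 57 mm ahead of the TCP. Joint 5 is near its limit, so I'll steepen the tool to 12° from vertical and then descend.

```bash
python3 -m handwheel '[[0.006,-0.003,0,0.022,0.047,0],[0.012,-0.006,0,0.044,0.094,0],[0.0185,-0.01,0,0.067,0.141,0],[0.019,-0.011,-0.01,0.067,0.141,0],[0.02,-0.012,-0.02,0.067,0.141,0],[0.021,-0.012,-0.03,0.067,0.141,0],[0.0215,-0.013,-0.043,0.067,0.141,0],[0.0215,-0.013,-0.043,0.067,0.141,0]]'
python3 - <<'E'
from fit import *
im,d=cams.capture("wrist");cv2.imwrite("pics/w3.png",im)
s=bot.read_state();k=cams.calibration("wrist");T=np.array(k["tool_from_camera"]);M=np.array(k["mtx"])
x=models.tip_of("ball","wrist")[0];u,v=x["position"];a=np.array([(u-M[0,2]),(v-M[1,2])])/M[0,0];r=np.hypot(*a);dr=np.r_[np.sin(r)*a/r,np.cos(r)]
z=d[int(v),int(u)];X=T[:3,:3]@(dr*(z/dr[2]+.015))+T[:3,3];print("ball in tool",X,"world",np.array(s["tcp_rot"])@X+s["position"],u,v,x["conf"])
print(s["joint_positions"],s["force"])
E
```

```text
time_s: 5.33
position: [0.47, -0.1027, 0.1651]
tcp_rot: [[-0.887, 0.425, 0.18], [0.413, 0.905, -0.101], [-0.206, -0.015, -0.978]]
force: [-0.0, 0.7, 0.6]
opening: 1.0
grasp_force: 0.0
ball in tool [-0.0012  0.0016  0.0069] world [ 0.4733 -0.1025  0.1595] 322.0 293.9 0.64
[-25.0987  21.5792 114.2684  -1.6197  32.2159 -88.7415] [ 0.0218 -0.2978  0.2459]
```

View pics/w3.png

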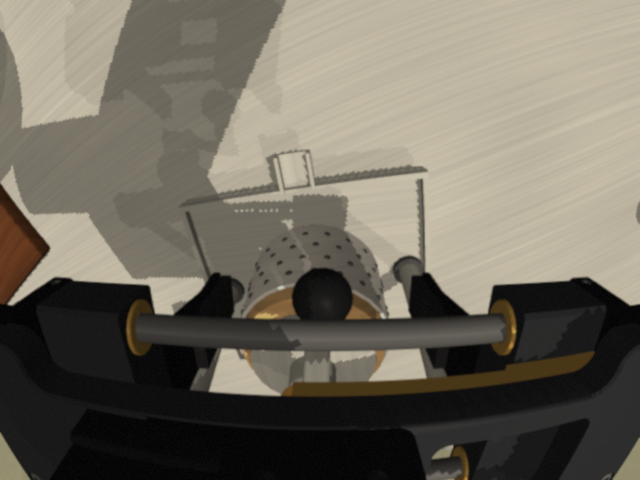

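The ball is at (322, 295) px, centred between the pads at the grasp depth, so I'll close the gripper.

```bash
python3 -m handwheel '[[0,0,0,0,0,0],[0,0,0,0,0,0],[0,0,0,0,0,0],[0,0,0,0,0,0],[0,0,0,0,0,0],[0,0,0,0,0,0],[0,0,0,0,0,0],[0,0,0,0,0,0]]' -1
python3 - <<'E'
from h import *
print({k:np.round(v,3) for k,v in bot.read_state().items() if k in("force","moment","opening","grasp_force","position")})
E
```

```text
time_s: 6.1
position: [0.4712, -0.1031, 0.167]
tcp_rot: [[-0.886, 0.425, 0.184], [0.413, 0.905, -0.103], [-0.21, -0.015, -0.978]]
force: [-0.2, -0.3, -1.3]
opening: 0.478
grasp_force: 0.0
{'position': array([ 0.471, -0.103,  0.167]), 'force': array([-0.19 , -0.316, -1.26 ]), 'moment': array([ 0.065,  0.092, -0.026]), 'grasp_force': np.float64(0.0), 'opening': np.float64(0.478)}
```

```bash
python3 -m handwheel '[[0,0,0,0,0,0],[0,0,0,0,0,0],[0,0,0,0,0,0],[0,0,0,0,0,0],[0,0,0,0,0,0],[0,0,0,0,0,0],[0,0,0,0,0,0],[0,0,0,0,0,0]]' -1
```

```text
time_s: 6.77
position: [0.4713, -0.103, 0.1669]
tcp_rot: [[-0.886, 0.425, 0.184], [0.413, 0.905, -0.102], [-0.21, -0.015, -0.978]]
force: [1.5, 1.6, -0.0]
opening: 0.302
grasp_force: 29.5
```

```bash
python3 -m handwheel '[[-0.005,0.0025,0.005,0.005,0.01,0],[-0.010,0.005,0.011,0.01,0.02,0],[-0.015,0.0075,0.018,0.015,0.03,0],[-0.019,0.0095,0.025,0.02,0.04,0],[-0.022,0.0115,0.0325,0.022,0.047,0],[-0.025,0.0125,0.0405,0.022,0.047,0],[-0.025,0.0125,0.0405,0.022,0.047,0],[-0.025,0.0125,0.0405,0.022,0.047,0]]'
python3 - <<'E'
from fit import *
fit(("scene","side"),(.5494,-.146,2.67,.85))
im,_=cams.capture("side");cv2.imwrite("pics/s4.png",cv2.resize(im[200:440,320:640],None,fx=2,fy=2))
E
```

```text
time_s: 7.43
position: [0.4459, -0.0907, 0.2077]
tcp_rot: [[-0.901, 0.424, 0.092], [0.42, 0.906, -0.06], [-0.108, -0.016, -0.994]]
force: [-0.5, 0.4, -0.1]
opening: 0.009
grasp_force: 0.0
scene hub [-0.6509 -2.0789]
scene hinge_pin [0.4911 1.7659]
scene ball [-1.5351 -0.6478]
side hub [-0.0004  0.5331]
side hinge_pin [-0.8239 -0.5107]
[ 0.5508 -0.1431  2.7517  0.6555] {'hub': array([ 0.5508, -0.1431,  0.226 ]), 'hinge_pin': array([ 0.5193, -0.1302,  0.226 ]), 'ball': array([ 0.4504, -0.1019,  0.1849])}
```

View pics/s4.png

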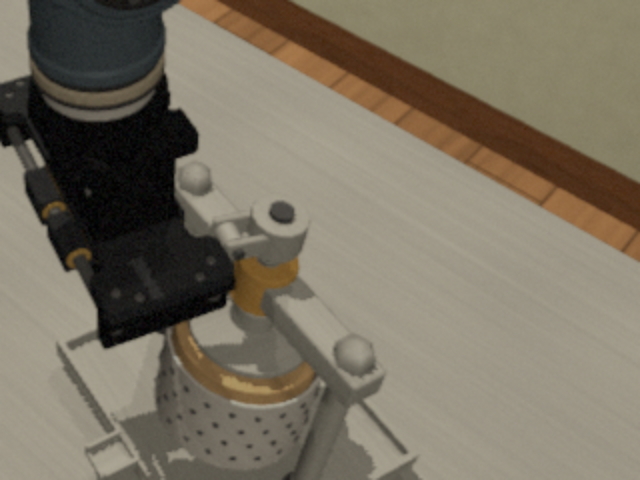

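The closed gripper hides the ball at about (160, 290) px in the crop. It slipped off after a partial lift. I'll rise, open and look again.

```bash
python3 -m handwheel '[[-0.002,0.001,0.02,0,0,0],[-0.005,0.002,0.04,0,0,0],[-0.01,0.005,0.06,0,0,0],[-0.01,0.005,0.07,0,0,0],[-0.01,0.005,0.07,0,0,0],[-0.01,0.005,0.07,0,0,0],[-0.01,0.005,0.07,0,0,0],[-0.01,0.005,0.07,0,0,0]]' -
python3 -m handwheel '[[0,0,0,0,0,0],[0,0,0,0,0,0],[0,0,0,0,0,0],[0,0,0,0,0,0],[0,0,0,0,0,0],[0,0,0,0,0,0],[0,0,0,0,0,0],[0,0,0,0,0,0]]' 1
cat >> fit.py <<'E'
def wball(q="ball",depth=.015):
    s=bot.read_state();im,d=cams.capture("wrist");k=cams.calibration("wrist");T=np.array(k["tool_from_camera"]);M=np.array(k["mtx"])
    for x in models.tip_of(q,"wrist")[:1]:
        u,v=x["position"];a=np.array([(u-M[0,2]),(v-M[1,2])])/M[0,0];r=np.hypot(*a);dr=np.r_[np.sin(r)*a/r,np.cos(r)]
        z=d[int(v),int(u)];X=T[:3,:3]@(dr*(z/dr[2]+depth))+T[:3,3];print(q,"in tool",X,"world",np.array(s["tcp_rot"])@X+s["position"],u,v,x["conf"])
    return im
E
python3 - <<'E'
from fit import *
im=wball();wball("hinge_pin",.004);cv2.imwrite("pics/w5.png",im)
fit(("scene","side","wrist"),(.5505,-.1445,2.7,.65))
print(bot.read_state()["joint_positions"])
E
```

```text
time_s: 8.55
position: [0.4356, -0.0854, 0.2764]
tcp_rot: [[-0.901, 0.424, 0.089], [0.42, 0.906, -0.058], [-0.105, -0.015, -0.994]]
force: [-0.5, -0.1, 0.5]
opening: 0.008
grasp_force: 0.0
time_s: 9.22
position: [0.4362, -0.0856, 0.2775]
tcp_rot: [[-0.901, 0.424, 0.091], [0.42, 0.906, -0.059], [-0.108, -0.015, -0.994]]
force: [-0.1, 0.5, 0.2]
opening: 0.527
grasp_force: 0.0
ball in tool [-0.0107  0.0026  0.1016] world [ 0.4562 -0.0937  0.1776] 323.0 249.9 0.83
hinge_pin in tool [-0.088  -0.0034  0.06  ] world [ 0.5196 -0.1292  0.2273] 314.7 369.5 0.69
scene hub [-0.416  -2.8253]
scene hinge_pin [1.1217 2.175 ]
scene ball [31.7578 21.7659]
side hub [-0.5292 -1.0021]
side hinge_pin [-1.0231 -2.871 ]
side ball [-1.1904 -0.8862]
wrist hinge_pin [-2.4915  0.386 ]
wrist ball [-1.0127  1.9415]
[ 0.5492 -0.1451  2.6542  0.4686] {'hub': array([ 0.5492, -0.1451,  0.226 ]), 'hinge_pin': array([ 0.5191, -0.1292,  0.226 ]), 'ball': array([ 0.4612, -0.0985,  0.1718])}
[-24.9483   9.7616 106.7517  -1.0486  57.3173 -89.4042]
```

View pics/w5.png

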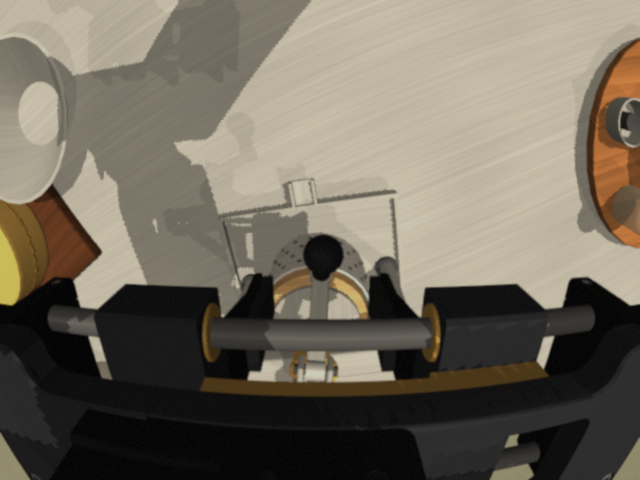

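The opened gripper shows the ball at (323, 257) px. The arm was lifted to about 0.5 rad before it slipped. I'll go in again, seat the ball deeper in the pads, and then lift more slowly.

```bash
python3 -m handwheel '[[0.005,-0.002,-0.01,0,0,0],[0.01,-0.004,-0.02,0,0,0],[0.015,-0.006,-0.03,0,0,0],[0.019,-0.008,-0.04,0,0,0],[0.019,-0.008,-0.05,0,0,0],[0.019,-0.008,-0.06,0,0,0],[0.019,-0.008,-0.06,0,0,0],[0.019,-0.008,-0.06,0,0,0]]' 1
python3 - <<'E'
from fit import *
wball();wball("hinge_pin",.004)
s=bot.read_state();print(s["position"])
E
```

```text
time_s: 10.68
position: [0.455, -0.0935, 0.2171]
tcp_rot: [[-0.901, 0.424, 0.09], [0.42, 0.906, -0.059], [-0.106, -0.015, -0.994]]
force: [-0.2, 1.1, 0.5]
opening: 1.001
grasp_force: 0.0
ball in tool [0.0016 0.0012 0.0378] world [ 0.4574 -0.094   0.1793] 321.1 265.8 0.74
[ 0.4557 -0.0938  0.2181]
```

```bash
python3 -m handwheel '[[0.0005,-0.0005,-0.01,0,0,0],[0.001,-0.001,-0.02,0,0,0],[0.0015,-0.001,-0.03,0,0,0],[0.002,-0.0015,-0.037,0,0,0],[0.002,-0.0015,-0.037,0,0,0],[0.002,-0.0015,-0.037,0,0,0],[0.002,-0.0015,-0.037,0,0,0],[0.002,-0.0015,-0.037,0,0,0]]' 1
python3 -m handwheel '[[0,0,0,0,0,0],[0,0,0,0,0,0],[0,0,0,0,0,0],[0,0,0,0,0,0],[0,0,0,0,0,0],[0,0,0,0,0,0],[0,0,0,0,0,0],[0,0,0,0,0,0]]' -1
python3 -m handwheel '[[0,0,0,0,0,0],[0,0,0,0,0,0],[0,0,0,0,0,0],[0,0,0,0,0,0],[0,0,0,0,0,0],[0,0,0,0,0,0],[0,0,0,0,0,0],[0,0,0,0,0,0]]' -1
```

```text
time_s: 11.55
position: [0.4576, -0.0953, 0.181]
tcp_rot: [[-0.901, 0.424, 0.092], [0.42, 0.906, -0.06], [-0.109, -0.015, -0.994]]
force: [-0.5, 0.1, -0.3]
opening: 1.004
grasp_force: 0.0
time_s: 12.22
position: [0.4572, -0.0951, 0.1804]
tcp_rot: [[-0.901, 0.424, 0.091], [0.42, 0.906, -0.059], [-0.107, -0.015, -0.994]]
force: [-0.4, -0.6, 0.1]
opening: 0.482
grasp_force: 0.0
time_s: 12.88
position: [0.4571, -0.0952, 0.1804]
tcp_rot: [[-0.901, 0.424, 0.091], [0.42, 0.906, -0.059], [-0.107, -0.015, -0.994]]
force: [-1.6, -2.0, 0.0]
opening: 0.325
grasp_force: 30.0
```

```bash
python3 -m handwheel '[[-0.001,0.0005,0.002,0.003,0.006,0],[-0.002,0.001,0.0045,0.006,0.012,0],[-0.0035,0.002,0.007,0.009,0.018,0],[-0.0045,0.0025,0.009,0.012,0.025,0],[-0.0055,0.003,0.0115,0.015,0.032,0],[-0.0065,0.0035,0.014,0.018,0.04,0],[-0.0075,0.004,0.017,0.021,0.045,0],[-0.0075,0.004,0.017,0.021,0.045,0]]'
```

```text
time_s: 13.55
position: [0.4499, -0.0912, 0.1975]
tcp_rot: [[-0.906, 0.422, 0.001], [0.422, 0.906, -0.017], [-0.008, -0.015, -1.0]]
force: [1.8, -2.5, -5.9]
opening: 0.324
grasp_force: 30.0
```

```bash
python3 -m handwheel '[[-0.001,0.0005,0.003,0,0,0],[-0.002,0.001,0.006,0,0,0],[-0.003,0.0015,0.009,0,0,0],[-0.003,0.0018,0.012,0,0,0],[-0.004,0.002,0.015,0,0,0],[-0.004,0.0022,0.018,0,0,0],[-0.0043,0.0024,0.0205,0,0,0],[-0.0043,0.0024,0.0205,0,0,0]]'
```

```text
time_s: 14.22
position: [0.4451, -0.0885, 0.2184]
tcp_rot: [[-0.906, 0.422, 0.001], [0.422, 0.906, -0.017], [-0.008, -0.015, -1.0]]
force: [0.8, -2.5, -5.8]
opening: 0.324
grasp_force: 30.0
```

```bash
python3 -m handwheel '[[0,0,0.003,0,0,0],[0,0,0.006,0,0,0],[0,0,0.009,0,0,0],[0,0,0.012,0,0,0],[0,0,0.015,0,0,0],[0,0,0.018,0,0,0],[0,0,0.021,0,0,0],[0,0,0.021,0,0,0]]'
python3 - <<'E'
from fit import *
fit(("scene","side"),(.5495,-.1445,2.65,1.3))
s=bot.read_state();print(s["force"],s["opening"],s["position"])
E
```

```text
time_s: 14.88
position: [0.4451, -0.0886, 0.2394]
tcp_rot: [[-0.906, 0.422, 0.001], [0.422, 0.906, -0.017], [-0.008, -0.015, -1.0]]
force: [0.4, -1.8, -5.8]
opening: 0.322
grasp_force: 30.0
scene hub [-0.7025  1.1494]
scene hinge_pin [2.3104 1.3855]
scene ball [-1.2427 -0.58  ]
side hub [3.1597 4.1692]
side hinge_pin [ -7.7212 -37.9321]
side ball [0.1545 0.6365]
[ 0.5458 -0.1515  2.6331  1.3076] {'hub': array([ 0.5458, -0.1515,  0.226 ]), 'hinge_pin': array([ 0.5161, -0.135 ,  0.226 ]), 'ball': array([ 0.4426, -0.094 ,  0.2385])}
[-1.8713 -1.3875 -3.4687] 0.32425335069969724 [ 0.4452 -0.0885  0.239 ]
```

```bash
python3 -m handwheel '[[0.0003,0,0.0025,0,0,0],[0.0006,-0.0003,0.005,0,0,0],[0.001,-0.0005,0.0075,0,0,0],[0.0015,-0.0008,0.01,0,0,0],[0.002,-0.0011,0.0125,0,0,0],[0.003,-0.0015,0.015,0,0,0],[0.0035,-0.002,0.017,0,0,0],[0.0035,-0.002,0.017,0,0,0]]'
python3 -m handwheel '[[0.0002,0,0.0005,0,0,0],[0.0003,-0.0001,0.001,0,0,0],[0.0005,-0.0002,0.0015,0,0,0],[0.0006,-0.0003,0.002,0,0,0],[0.0006,-0.0003,0.002,0,0,0],[0.0006,-0.0003,0.002,0,0,0],[0.0006,-0.0003,0.002,0,0,0],[0.0006,-0.0003,0.002,0,0,0]]'
```

```text
time_s: 15.95
position: [0.4483, -0.0904, 0.2561]
tcp_rot: [[-0.906, 0.422, -0.0], [0.422, 0.906, -0.017], [-0.007, -0.015, -1.0]]
force: [-2.8, -0.1, -6.5]
opening: 0.311
grasp_force: 29.6
time_s: 16.62
position: [0.449, -0.0906, 0.2578]
tcp_rot: [[-0.906, 0.422, 0.0], [0.422, 0.906, -0.016], [-0.007, -0.015, -1.0]]
force: [-4.1, 0.9, -8.1]
opening: 0.305
grasp_force: 29.4
```

The shrinking opening says the ball is creeping out of the pads. I'll open, measure and take a deeper grip.

```bash
python3 -m handwheel '[[0,0,0,0,0,0],[0,0,0,0,0,0],[0,0,0,0,0,0],[0,0,0,0,0,0],[0,0,0,0,0,0],[0,0,0,0,0,0],[0,0,0,0,0,0],[0,0,0,0,0,0]]' 1
python3 - <<'E'
from fit import *
im=wball();cv2.imwrite("pics/w6.png",im)
fit(("scene","side"),(.5495,-.1445,2.65,1.5))
E
```

```text
time_s: 17.28
position: [0.4498, -0.0911, 0.2581]
tcp_rot: [[-0.906, 0.422, 0.002], [0.422, 0.906, -0.018], [-0.009, -0.015, -1.0]]
force: [-0.8, 0.1, 0.4]
opening: 0.833
grasp_force: 0.0
ball in tool [0.0001 0.0008 0.008 ] world [ 0.45   -0.0905  0.25  ] 320.4 290.5 0.84
scene hub [-0.2314 -0.1367]
scene hinge_pin [1.4051 2.8621]
scene ball [0.6066 0.5859]
side hub [-0.1954  0.5531]
side ball [ 1.1896 -0.0732]
[ 0.552  -0.1432  2.6705  1.3882] {'hub': array([ 0.552 , -0.1432,  0.226 ]), 'hinge_pin': array([ 0.5217, -0.1277,  0.226 ]), 'ball': array([ 0.4479, -0.0901,  0.2453])}
```

View pics/w6.png

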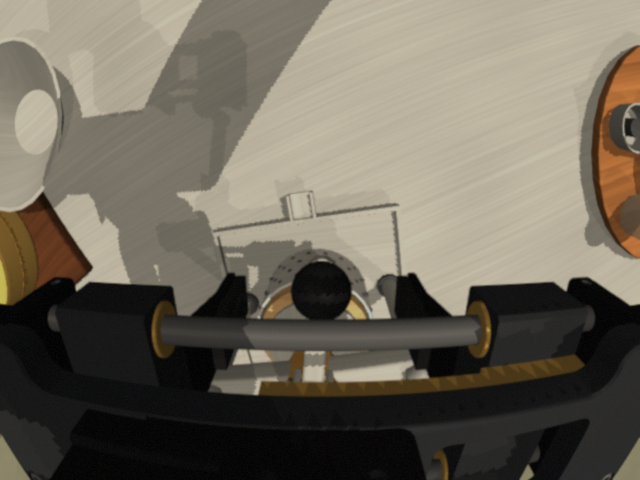

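The ball is at (320, 290) px, centred and 8 mm ahead of the TCP at z ≈ 0.25, so I'll go 10 mm deeper and regrip.

```bash
python3 -m handwheel '[[0,0,-0.004,0,0,0],[0,0,-0.008,0,0,0],[0,0,-0.011,0,0,0],[0,0,-0.011,0,0,0],[0,0,-0.011,0,0,0],[0,0,-0.011,0,0,0],[0,0,-0.011,0,0,0],[0,0,-0.011,0,0,0]]' -1
python3 -m handwheel '[[0,0,0,0,0,0],[0,0,0,0,0,0],[0,0,0,0,0,0],[0,0,0,0,0,0],[0,0,0,0,0,0],[0,0,0,0,0,0],[0,0,0,0,0,0],[0,0,0,0,0,0]]' -1
```

```text
time_s: 18.45
position: [0.4496, -0.091, 0.2471]
tcp_rot: [[-0.906, 0.422, 0.002], [0.422, 0.906, -0.018], [-0.009, -0.015, -1.0]]
force: [-0.1, 0.3, -0.3]
opening: 0.479
grasp_force: 0.0
time_s: 19.12
position: [0.4496, -0.0911, 0.247]
tcp_rot: [[-0.906, 0.422, 0.001], [0.422, 0.906, -0.018], [-0.009, -0.015, -1.0]]
force: [-0.6, -1.0, 1.0]
opening: 0.325
grasp_force: 30.0
```

```bash
python3 -m handwheel '[[0.0002,0,0.001,0,0,0],[0.0004,-0.0002,0.002,0,0,0],[0.0006,-0.0003,0.003,0,0,0],[0.0008,-0.0005,0.004,0,0,0],[0.0012,-0.0006,0.005,0,0,0],[0.0015,-0.0008,0.006,0,0,0],[0.0015,-0.0008,0.006,0,0,0],[0.0015,-0.0008,0.006,0,0,0]]'
python3 -m handwheel '[[0.0003,0,0.0005,0,0,0],[0.0004,-0.0001,0.001,0,0,0],[0.0005,-0.0002,0.0015,0,0,0],[0.0006,-0.0003,0.002,0,0,0],[0.0006,-0.0003,0.002,0,0,0],[0.0006,-0.0003,0.002,0,0,0],[0.0006,-0.0003,0.002,0,0,0],[0.0006,-0.0003,0.002,0,0,0]]'
```

```text
time_s: 19.78
position: [0.4511, -0.0919, 0.2528]
tcp_rot: [[-0.906, 0.422, 0.001], [0.422, 0.906, -0.017], [-0.008, -0.015, -1.0]]
force: [3.4, -2.3, -10.4]
opening: 0.325
grasp_force: 30.0
time_s: 20.45
position: [0.4518, -0.0922, 0.255]
tcp_rot: [[-0.906, 0.422, 0.002], [0.422, 0.906, -0.018], [-0.009, -0.015, -1.0]]
force: [2.5, -2.8, -10.8]
opening: 0.325
grasp_force: 30.0
```

```bash
python3 -m handwheel '[[0.0001,0,0.0003,0,0,0],[0.0002,-0.0001,0.0006,0,0,0],[0.0003,-0.0001,0.001,0,0,0],[0.0003,-0.0002,0.001,0,0,0],[0.0003,-0.0002,0.001,0,0,0],[0.0003,-0.0002,0.001,0,0,0],[0.0003,-0.0002,0.001,0,0,0],[0.0003,-0.0002,0.001,0,0,0]]'
python3 - <<'E'
from fit import *
F=[]
for c in("scene","side")*2:
    cams.capture(c);F.append(bot.read_state()["force"])
print(np.mean(F,0),np.std(F,0))
fit(("scene","side"),(.5495,-.1445,2.65,1.5))
E
```

```text
time_s: 21.12
position: [0.452, -0.0923, 0.256]
tcp_rot: [[-0.906, 0.422, 0.001], [0.422, 0.906, -0.017], [-0.009, -0.015, -1.0]]
force: [3.9, -2.9, -10.6]
opening: 0.326
grasp_force: 30.0
[  3.127   -3.2684 -11.116 ] [0.0941 0.3163 0.3216]
scene hub [0.2124 0.4174]
scene hinge_pin [-0.889   2.2214]
scene ball [ 34.9782 -10.5262]
side hub [ 4.8417 -0.8552]
side ball [-1.1197  0.3915]
[ 0.5547 -0.1458  2.6522  1.4603] {'hub': array([ 0.5547, -0.1458,  0.226 ]), 'hinge_pin': array([ 0.5246, -0.1299,  0.226 ]), 'ball': array([ 0.4529, -0.0917,  0.2512])}
```

```bash
python3 -m handwheel '[[0.0003,-0.0001,0.0002,0,0,0],[0.0006,-0.0003,0.0005,0,0,0],[0.001,-0.0005,0.0007,0,0,0],[0.0013,-0.0007,0.001,0,0,0],[0.0013,-0.0007,0.0012,0,0,0],[0.0013,-0.0007,0.0015,0,0,0],[0.0013,-0.0007,0.0015,0,0,0],[0.0013,-0.0007,0.0015,0,0,0]]'
python3 - <<'E'
from fit import *
F=[]
for c in("scene","side")*2:
    cams.capture(c);F.append(bot.read_state()["force"])
print(np.mean(F,0),np.std(F,0))
E
```

```text
time_s: 22.38
position: [0.4525, -0.0926, 0.2573]
tcp_rot: [[-0.906, 0.422, -0.0], [0.422, 0.906, -0.017], [-0.007, -0.015, -1.0]]
force: [-0.8, -1.9, -10.4]
opening: 0.325
grasp_force: 30.0
[-0.3306 -1.4973 -9.9714] [0.8417 0.5746 0.5376]
```

```bash
python3 -m handwheel '[[0,0,0.0003,0,0,0],[0.0001,0,0.0006,0,0,0],[0.0002,0,0.001,0,0,0],[0.0003,-0.0001,0.0013,0,0,0],[0.0004,-0.0002,0.0015,0,0,0],[0.0004,-0.0002,0.0015,0,0,0],[0.0004,-0.0002,0.0015,0,0,0],[0.0004,-0.0002,0.0015,0,0,0]]'
python3 - <<'E'
from fit import *
F=[]
for c in("scene","side")*2:
    cams.capture(c);F.append(bot.read_state()["force"])
print(np.mean(F,0),np.std(F,0),bot.read_state()["moment"])
E
```

```text
time_s: 23.25
position: [0.4529, -0.0928, 0.2584]
tcp_rot: [[-0.906, 0.422, -0.001], [0.422, 0.906, -0.016], [-0.006, -0.015, -1.0]]
force: [-1.4, -1.7, -15.7]
opening: 0.325
grasp_force: 30.0
[ -1.2414  -0.8323 -17.0133] [0.4459 0.3759 0.4185] [0.0242 0.3629 0.0341]
```

The stop is reached: about 17 N, rising stiffly. Now I'll work out the winding-circle shifts.

```bash
python3 - <<'E'
import numpy as np
h=np.array([.552,-.145])
for a0 in range(152,-290,-80):
    p=lambda a:.112*np.array([np.cos(np.radians(a)),np.sin(np.radians(a))])
    print(a0,[[round(float(v),4) for v in p(a0-10*i)-p(a0)] for i in range(1,9)],"end",np.round(h+p(a0-80),4))
E
```

```text
152 [[0.0106, 0.0164], [0.0239, 0.0307], [0.0395, 0.0424], [0.0569, 0.0513], [0.0756, 0.057], [0.095, 0.0594], [0.1145, 0.0583], [0.1335, 0.0539]] end [ 0.5866 -0.0385]
72 [[0.018, -0.0076], [0.0343, -0.0183], [0.0486, -0.0316], [0.0604, -0.0472], [0.0692, -0.0646], [0.0749, -0.0832], [0.0773, -0.1026], [0.0763, -0.1221]] end [ 0.6629 -0.1606]
-8 [[-0.0044, -0.019], [-0.012, -0.037], [-0.0227, -0.0534], [-0.036, -0.0676], [-0.0516, -0.0794], [-0.069, -0.0883], [-0.0876, -0.094], [-0.107, -0.0963]] end [ 0.5559 -0.2569]
-88 [[-0.0195, 0.001], [-0.0385, 0.0054], [-0.0565, 0.013], [-0.0729, 0.0237], [-0.0871, 0.037], [-0.0989, 0.0526], [-0.1078, 0.07], [-0.1135, 0.0886]] end [ 0.4424 -0.1683]
-168 [[-0.0024, 0.0194], [-0.0014, 0.0389], [0.003, 0.0579], [0.0107, 0.0759], [0.0213, 0.0922], [0.0346, 0.1065], [0.0502, 0.1183], [0.0676, 0.1271]] end [ 0.51   -0.0412]
-248 [[0.0187, 0.0057], [0.038, 0.0081], [0.0575, 0.0071], [0.0766, 0.0027], [0.0945, -0.005], [0.1109, -0.0156], [0.1252, -0.0289], [0.1369, -0.0445]] end [ 0.647  -0.0856]
```

```bash
python3 -m handwheel '[[0,0,-0.001,0,0,0],[0,0,-0.0025,0,0,0],[0.0016,0.0032,-0.003,0,0,0],[0.0035,0.0062,-0.003,0,0,0],[0.0053,0.0092,-0.003,0,0,0],[0.0076,0.0123,-0.003,0,0,0],[0.0106,0.0164,-0.003,0,0,0],[0.0106,0.0164,-0.003,0,0,0]]'
```

```text
time_s: 24.12
position: [0.4641, -0.0763, 0.2572]
tcp_rot: [[-0.907, 0.422, 0.001], [0.422, 0.907, -0.017], [-0.008, -0.015, -1.0]]
force: [-4.9, 1.1, -5.1]
opening: 0.328
grasp_force: 30.0
```

```bash
python3 -m handwheel '[[0.0126,0.015,-0.0003,0,0,0],[0.0284,0.0268,-0.0006,0,0,0],[0.0459,0.0358,-0.0009,0,0,0],[0.0648,0.0416,-0.0012,0,0,0],[0.0844,0.044,-0.0015,0,0,0],[0.104,0.0429,-0.0018,0,0,0],[0.1232,0.0385,-0.002,0,0,0],[0.1414,0.0308,-0.0022,0,0,0]]'
```

```text
time_s: 24.78
position: [0.6043, -0.0484, 0.2546]
tcp_rot: [[-0.907, 0.421, -0.005], [0.421, 0.907, -0.023], [-0.006, -0.023, -1.0]]
force: [-10.9, -7.6, -4.7]
opening: 0.327
grasp_force: 30.0
```

```bash
cat > tab.py <<'E'
import numpy as np,sys
cx,cy,a0,st=map(float,sys.argv[1:5]);h=np.array([.551,-.147])
for i in range(1,9):
    a=np.radians(a0-st*i);print(np.round(h+.112*np.array([np.cos(a),np.sin(a)])-[cx,cy],4).tolist(),round(a0-st*i))
E
python3 tab.py .6050 -.0460 62 10
python3 - <<'E'
from h import *
s=bot.read_state();print(s["position"],s["force"],s["joint_positions"])
E
```

```text
[0.015, -0.0127] 52
[0.0292, -0.0261] 42
[0.041, -0.0416] 32
[0.0498, -0.059] 22
[0.0556, -0.0777] 12
[0.0579, -0.0971] 2
[0.0569, -0.1166] -8
[0.0525, -0.1356] -18
[ 0.60426218 -0.04841454  0.25461632] [-10.913924    -7.55312597  -4.7167748 ] [-14.45551018  27.14190673  82.97399963  -1.42784143  69.81176328
 -79.06828424]
```

```bash
python3 -m handwheel '[[0.015,-0.0127,-0.0002,0,0,0],[0.0292,-0.0261,-0.0005,0,0,0],[0.041,-0.0416,-0.0007,0,0,0],[0.0498,-0.059,-0.0009,0,0,0],[0.0556,-0.0777,-0.0011,0,0,0],[0.0579,-0.0971,-0.0013,0,0,0],[0.0569,-0.1166,-0.0015,0,0,0],[0.0525,-0.1356,-0.0018,0,0,0]]'
python3 - <<'E'
from h import *
for i in range(2):
    cams.capture("side");s=bot.read_state();print(s["position"],s["force"])
E
python3 tab.py .6575 -.1816 -18 5
```

```text
time_s: 25.45
position: [0.6579, -0.1792, 0.2531]
tcp_rot: [[-0.907, 0.422, -0.0], [0.422, 0.907, -0.011], [-0.005, -0.01, -1.0]]
force: [-5.4, 7.9, -3.2]
opening: 0.325
grasp_force: 30.0
[ 0.6565033  -0.18356382  0.25292419] [-6.70978209  2.284562   -1.36393715]
[ 0.65658428 -0.18305162  0.2530519 ] [-7.32878633 -0.32385882 -3.5646264 ]
[-0.0034, -0.0092] -23
[-0.0076, -0.018] -28
[-0.0126, -0.0264] -33
[-0.0182, -0.0344] -38
[-0.0246, -0.0418] -43
[-0.0316, -0.0486] -48
[-0.0391, -0.0548] -53
[-0.0471, -0.0604] -58
```

```bash
python3 -m handwheel '[[-0.0043,-0.0088,-0.0001,0,0,0],[-0.0085,-0.0175,-0.0002,0,0,0],[-0.0135,-0.0258,-0.0003,0,0,0],[-0.019,-0.0338,-0.0004,0,0,0],[-0.0253,-0.0411,-0.0006,0,0,0],[-0.0323,-0.0478,-0.0007,0,0,0],[-0.0397,-0.054,-0.0008,0,0,0],[-0.0476,-0.0595,-0.0009,0,0,0]]'
python3 - <<'E'
from h import *
for i in range(1):
    cams.capture("side");s=bot.read_state();print(s["position"],s["force"])
E
python3 tab.py .6099 -.2411 -58 5
```

```text
time_s: 26.22
position: [0.6134, -0.2397, 0.2528]
tcp_rot: [[-0.906, 0.422, 0.009], [0.422, 0.906, -0.015], [-0.014, -0.01, -1.0]]
force: [2.9, 5.0, -6.0]
opening: 0.325
grasp_force: 30.0
[ 0.61163533 -0.24080468  0.25265295] [-0.39910817  2.89797384 -4.68032011]
[-0.0081, -0.0057] -63
[-0.0169, -0.0097] -68
[-0.0262, -0.013] -73
[-0.0356, -0.0155] -78
[-0.0453, -0.0171] -83
[-0.055, -0.0178] -88
[-0.0648, -0.0177] -93
[-0.0745, -0.0168] -98
```

```bash
python3 -m handwheel '[[-0.0085,-0.005,-0.0002,0,0,0],[-0.0172,-0.009,-0.0004,0,0,0],[-0.0264,-0.0121,-0.0006,0,0,0],[-0.0357,-0.0146,-0.0008,0,0,0],[-0.0453,-0.0161,-0.001,0,0,0],[-0.055,-0.0168,-0.0012,0,0,0],[-0.0648,-0.0167,-0.0013,0,0,0],[-0.0745,-0.0158,-0.0014,0,0,0]]'
python3 - <<'E'
from h import *
for i in range(1):
    cams.capture("side");s=bot.read_state();print(s["position"],s["force"])
E
python3 tab.py .5354 -.2569 -98 5
```

```text
time_s: 26.93
position: [0.5404, -0.2587, 0.252]
tcp_rot: [[-0.906, 0.423, 0.013], [0.422, 0.906, -0.022], [-0.021, -0.015, -1.0]]
force: [5.9, 0.0, -7.5]
opening: 0.325
grasp_force: 30.0
[ 0.53815331 -0.25838164  0.25190705] [ 2.15916387 -1.09457115 -5.99646177]
[-0.0096, 0.0008] -103
[-0.019, 0.0034] -108
[-0.0282, 0.0068] -113
[-0.037, 0.011] -118
[-0.0454, 0.016] -123
[-0.0534, 0.0216] -128
[-0.0608, 0.028] -133
[-0.0676, 0.035] -138
```

```bash
python3 -m handwheel '[[-0.0096,0.0014,-0.0002,0,0,0],[-0.019,0.004,-0.0005,0,0,0],[-0.0282,0.0072,-0.0007,0,0,0],[-0.037,0.0114,-0.001,0,0,0],[-0.0454,0.0162,-0.0012,0,0,0],[-0.0534,0.0218,-0.0014,0,0,0],[-0.0608,0.028,-0.0016,0,0,0],[-0.0676,0.035,-0.0018,0,0,0]]'
python3 - <<'E'
from h import *
for i in range(1):
    cams.capture("side");s=bot.read_state();print(s["position"],s["force"])
E
python3 tab.py .4678 -.2219 -138 5
```

```text
time_s: 27.65
position: [0.4742, -0.2289, 0.2514]
tcp_rot: [[-0.906, 0.422, 0.016], [0.421, 0.906, -0.034], [-0.029, -0.024, -0.999]]
force: [5.6, -12.0, -7.4]
opening: 0.327
grasp_force: 30.0
[ 0.47239951 -0.22727171  0.25117969] [ 3.1542805  -9.65753716 -6.49060398]
[-0.0062, 0.0075] -143
[-0.0118, 0.0155] -148
[-0.0166, 0.0241] -153
[-0.0206, 0.0329] -158
[-0.0239, 0.0422] -163
[-0.0264, 0.0516] -168
[-0.028, 0.0613] -173
[-0.0287, 0.071] -178
```

```bash
python3 -m handwheel '[[0,0,0,0,0,0],[0,0,0,0,0,0],[0,0,0,0,0,0],[0,0,0,0,0,0],[0,0,0,0,0,0],[0,0,0,0,0,0],[0,0,0,0,0,0],[0,0,0,0,0,0]]'
cat > ft.py <<'E'
from h import *
P=[];F=[]
for i in range(4):
    cams.capture("side");s=bot.read_state();P.append(s["position"]);F.append(s["force"])
p=np.mean(P,0);f=np.mean(F,0);d=p[:2]-[.551,-.147];a=np.arctan2(d[1],d[0]);r=d/np.hypot(*d)
print("phi",np.degrees(a),"rad",np.hypot(*d),"Ft",f[:2]@[np.sin(a),-np.cos(a)],"Fr",f[:2]@r,"Fz",f[2],p,s["opening"],s["time_s"])
E
python3 ft.py
```

```text
time_s: 28.37
position: [0.4726, -0.2275, 0.251]
tcp_rot: [[-0.906, 0.422, 0.011], [0.422, 0.906, -0.03], [-0.023, -0.023, -0.999]]
force: [0.5, -7.5, -5.1]
opening: 0.325
grasp_force: 30.0
phi -134.2411955692786 rad 0.11238669484805791 Ft -6.35329612534265 Fr 4.332665937111651 Fz -5.164174346706824 [ 0.47259001 -0.22751486  0.25101938] 0.325024490488242 28.5667
```

```bash
python3 -m handwheel '[[-0.0006,0.0008,0,0,0,0],[-0.0012,0.0015,0,0,0,0],[-0.0019,0.0022,0,0,0,0],[-0.0025,0.003,0,0,0,0],[-0.0032,0.0037,-0.0001,0,0,0],[-0.0038,0.0045,-0.0001,0,0,0],[-0.0044,0.0052,-0.0001,0,0,0],[-0.005,0.006,-0.0001,0,0,0]]'
python3 ft.py
```

```text
time_s: 29.23
position: [0.4689, -0.2236, 0.2513]
tcp_rot: [[-0.907, 0.422, 0.014], [0.421, 0.906, -0.035], [-0.027, -0.025, -0.999]]
force: [4.0, -11.7, -7.3]
opening: 0.327
grasp_force: 30.0
phi -137.10304106310113 rad 0.11229761854665767 Ft -10.345381993891575 Fr 5.666572042338201 Fz -7.006179440444562 [ 0.46873312 -0.22343897  0.25122412] 0.3269783856991148 29.4333
```

```bash
python3 -m handwheel '[[-0.0006,0.0006,-0.0003,0,0,0],[-0.0012,0.0012,-0.0005,0,0,0],[-0.0018,0.0018,-0.0007,0,0,0],[-0.0024,0.0025,-0.001,0,0,0],[-0.003,0.0031,-0.001,0,0,0],[-0.0036,0.0038,-0.001,0,0,0],[-0.0042,0.0044,-0.001,0,0,0],[-0.0048,0.005,-0.001,0,0,0]]'
python3 ft.py
```

```text
time_s: 30.1
position: [0.4648, -0.2192, 0.2509]
tcp_rot: [[-0.906, 0.422, 0.016], [0.421, 0.906, -0.036], [-0.03, -0.026, -0.999]]
force: [3.5, -10.8, -4.9]
opening: 0.329
grasp_force: 30.0
phi -140.1504256325035 rad 0.11240559962236252 Ft -10.659207915871503 Fr 5.34722861967189 Fz -4.7131448622881695 [ 0.46470292 -0.21902661  0.25089201] 0.3289754141654008 30.3
```

```bash
python3 -m handwheel '[[-0.0007,0.0009,0,0,0,0],[-0.0014,0.0018,0,0,0,0],[-0.0021,0.0027,0,0,0,0],[-0.0028,0.0037,-0.0001,0,0,0],[-0.0036,0.0047,-0.0001,0,0,0],[-0.0044,0.0057,-0.0001,0,0,0],[-0.0052,0.0067,-0.0001,0,0,0],[-0.006,0.0078,-0.0001,0,0,0]]'
python3 ft.py
```

```text
time_s: 30.97
position: [0.4591, -0.2119, 0.2509]
tcp_rot: [[-0.906, 0.422, 0.017], [0.421, 0.906, -0.037], [-0.031, -0.026, -0.999]]
force: [3.5, -13.0, -6.0]
opening: 0.324
grasp_force: 30.0
phi -144.94223986439988 rad 0.1124573423945658 Ft -12.642676396057544 Fr 4.248488214094382 Fz -5.6511480935958645 [ 0.45894541 -0.21159572  0.2508251 ] 0.3276933451238213 31.1667
```

About 12.6 N quasi-static at the knob. I'll relax the load, open and retreat upward.

```bash
python3 -m handwheel '[[0.001,-0.0014,-0.0003,0,0,0],[0.002,-0.0028,-0.0005,0,0,0],[0.003,-0.0042,-0.0008,0,0,0],[0.0035,-0.005,-0.001,0,0,0],[0.0035,-0.005,-0.001,0,0,0],[0.0035,-0.005,-0.001,0,0,0],[0.0035,-0.005,-0.001,0,0,0],[0.0035,-0.005,-0.001,0,0,0]]'
python3 ft.py
python3 -m handwheel '[[0,0,0,0,0,0],[0,0,0,0,0,0],[0,0,0,0,0,0],[0,0,0,0,0,0],[0,0,0,0,0,0],[0,0,0,0,0,0],[0,0,0,0,0,0],[0,0,0,0,0,0]]' 1
python3 -m handwheel '[[0,0,0,0,0,0],[0,0,0,0,0,0],[0,0,0.005,0,0,0],[0,0,0.015,0,0,0],[0,0,0.03,0,0,0],[0,0,0.05,0,0,0],[0,0,0.07,0,0,0],[0,0,0.09,0,0,0]]' 1
python3 - <<'E'
from fit import *
for c in("scene","side"):
    im,_=cams.capture(c);cv2.imwrite(f"pics/{c}9.png",im)
p=fit(("scene","side","wrist"),(.551,-.147,-2.53,1.57))
im,_=cams.capture("side")
cv2.imwrite("pics/s9.png",cv2.resize(im[200:440,320:640],None,fx=2.4,fy=2.4))
E
```

```text
time_s: 31.83
position: [0.4606, -0.2142, 0.2501]
tcp_rot: [[-0.907, 0.422, 0.012], [0.421, 0.906, -0.032], [-0.024, -0.023, -0.999]]
force: [-0.6, -7.7, 1.8]
opening: 0.325
grasp_force: 30.0
phi -143.34944360916435 rad 0.11262819381464116 Ft -5.601419932635618 Fr 4.392585486809282 Fz 2.02347285480485 [ 0.46063941 -0.21423149  0.25009806] 0.31950066453529613 32.0333
time_s: 32.7
position: [0.4563, -0.2079, 0.2457]
tcp_rot: [[-0.907, 0.422, 0.002], [0.422, 0.906, -0.017], [-0.009, -0.015, -1.0]]
force: [0.1, 0.1, -0.2]
opening: 0.85
grasp_force: 0.0
time_s: 33.37
position: [0.456, -0.208, 0.3367]
tcp_rot: [[-0.906, 0.422, 0.001], [0.422, 0.906, -0.017], [-0.008, -0.015, -1.0]]
force: [-0.4, 0.7, 0.3]
opening: 0.997
grasp_force: 0.0
scene hub [ 0.3915 -3.9543]
scene hinge_pin [-1.1972 -1.3873]
scene ball [-0.3215 -2.1533]
side hub [ 4.4713 -1.8812]
side hinge_pin [ 2.7    -3.8226]
side ball [ 2.2433 -6.8888]
wrist hub [ 1.1188 -5.2952]
wrist hinge_pin [ 0.6925 -0.0881]
wrist ball [-2.4501 -6.0576]
[ 0.5501 -0.1477 -2.1591  1.5845] {'hub': array([ 0.5501, -0.1477,  0.226 ]), 'hinge_pin': array([ 0.5312, -0.1759,  0.226 ]), 'ball': array([ 0.4882, -0.2404,  0.2611])}
```

View pics/s9.png

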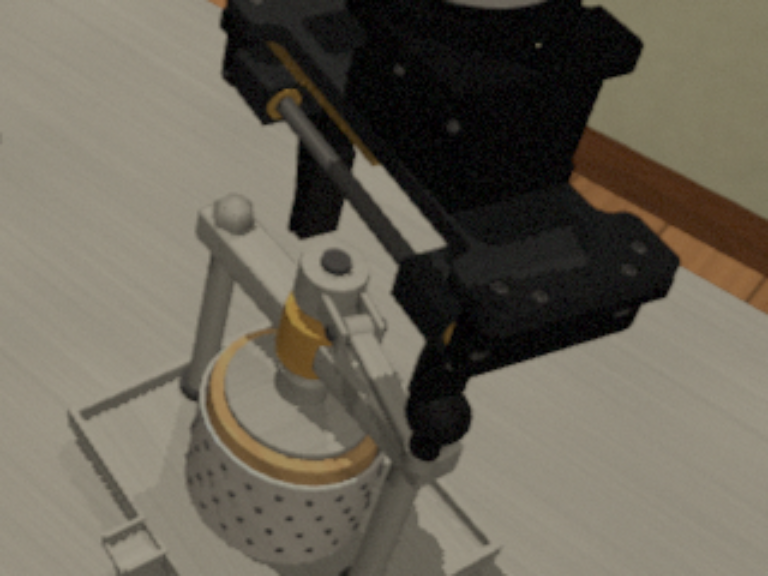

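The side crop shows the ball at (440, 415) px with the arm level. The azimuth looks further back than where I let go, so I'll check it.

```bash
python3 - <<'E'
import fit as f
from fit import *
im=wball();wball("hinge_pin",.004);wball("hub",0)
cv2.imwrite("pics/w9.png",im)
M=f.model
f.model=lambda p:M(p[:4],zh=p[4]) if len(p)>4 else M(p)
f.fit(("scene","side","wrist"),(.551,-.147,-2.2,1.57,.2195))
E
```

```text
ball in tool [-0.0421 -0.0142  0.0821] world [ 0.4883 -0.2401  0.2539] 299.7 299.9 0.68
hinge_pin in tool [-0.051   0.0618  0.1116] world [ 0.5286 -0.1755  0.2235] 395.8 292.7 0.82
hub in tool [ 0.0081  0.0496 -0.0203] world [ 0.4697 -0.1594  0.3551] 434.9 299.9 0.69
scene hub [-0.1568 -2.5963]
scene hinge_pin [3.9561 2.1627]
scene ball [-1.0823  0.7217]
side hub [ 2.4461 -0.5497]
side hinge_pin [ 4.5515 -1.7733]
wrist hub [ 2.1032 -0.3318]
wrist hinge_pin [-35.6135  -3.2593]
wrist ball [ 0.6542 -0.1192]
[ 0.5494 -0.1453 -2.127   1.5536  0.2228] {'hub': array([ 0.5494, -0.1453,  0.2228]), 'hinge_pin': array([ 0.5315, -0.1742,  0.2228]), 'ball': array([ 0.49  , -0.2409,  0.2555])}
```

View pics/w9.png

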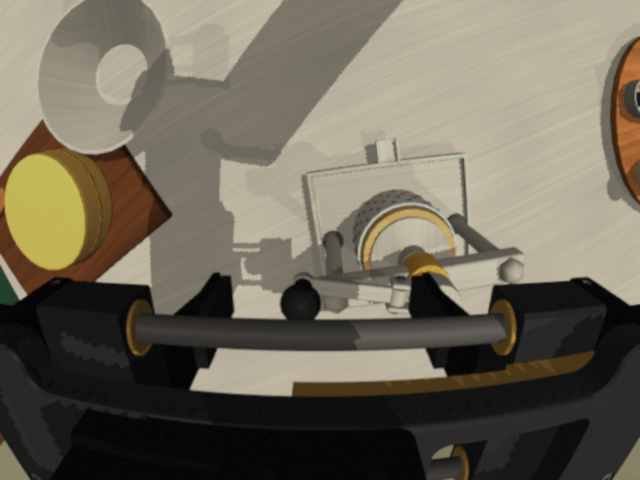

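The ball is at (300, 300) px, confirmed near azimuth -123°. The crank turned back about 20° on release. Either the opening finger swept the arm or the follower sprang back. I'll turn the jaws square to the arm, regrip, tighten again and relax slowly while watching.

```bash
python3 -m handwheel '[[0.004,-0.004,0,0,0,-0.0625],[0.008,-0.008,0,0,0,-0.125],[0.012,-0.012,0,0,0,-0.1875],[0.016,-0.016,0,0,0,-0.25],[0.02,-0.02,0,0,0,-0.3125],[0.024,-0.024,0,0,0,-0.375],[0.028,-0.028,0,0,0,-0.4375],[0.0325,-0.0325,0,0,0,-0.5]]' 1
python3 -m handwheel '[[0,0,0,0,0,-0.0625],[0,0,0,0,0,-0.125],[0,0,0,0,0,-0.1875],[0,0,0,0,0,-0.25],[0,0,0,0,0,-0.3125],[0,0,-0.01,0,0,-0.375],[0,0,-0.025,0,0,-0.4163],[0,0,-0.04,0,0,-0.4163]]'
python3 - <<'E'
from fit import *
wball();s=bot.read_state();print(s["position"],s["tcp_rot"],s["joint_positions"])
E
```

```text
time_s: 35.68
position: [0.4888, -0.2407, 0.3356]
tcp_rot: [[-0.128, 0.992, -0.014], [0.992, 0.128, -0.01], [-0.008, -0.015, -1.0]]
force: [0.9, -0.2, 0.2]
opening: 1.0
grasp_force: 0.0
time_s: 36.35
position: [0.489, -0.2409, 0.2957]
tcp_rot: [[0.645, 0.764, -0.016], [0.764, -0.645, 0.002], [-0.008, -0.013, -1.0]]
force: [0.4, -0.4, -0.5]
opening: 1.002
grasp_force: 0.0
ball in tool [0.003  0.003  0.0428] world [ 0.4925 -0.2405  0.2528] 326.3 262.3 0.69
[ 0.4872 -0.2396  0.2933] [[ 0.6423  0.7661 -0.0217]
 [ 0.7664 -0.6424  0.0068]
 [-0.0087 -0.021  -0.9997]] [-37.7274  20.1632  88.2261  -0.4722  72.8316   2.3906]
```

```bash
python3 -m handwheel '[[0.001,0,-0.01,0,0,0],[0.002,0,-0.02,0,0,0],[0.0025,0,-0.03,0,0,0],[0.0025,0,-0.04,0,0,0],[0.0025,0,-0.045,0,0,0],[0.0025,0,-0.045,0,0,0],[0.0025,0,-0.045,0,0,0],[0.0025,0,-0.045,0,0,0]]' -1
python3 -m handwheel '[[0,0,0,0,0,0],[0,0,0,0,0,0],[0,0,0,0,0,0],[0,0,0,0,0,0],[0,0,0,0,0,0],[0,0,0,0,0,0],[0,0,0,0,0,0],[0,0,0,0,0,0]]' -1
python3 ft.py
python3 tab.py .4912 -.2407 -122 3
```

```text
time_s: 37.12
position: [0.4914, -0.2408, 0.251]
tcp_rot: [[0.642, 0.766, -0.016], [0.766, -0.642, 0.003], [-0.008, -0.014, -1.0]]
force: [0.4, 0.1, -0.7]
opening: 0.475
grasp_force: 0.0
time_s: 37.78
position: [0.4914, -0.2409, 0.251]
tcp_rot: [[0.642, 0.766, -0.016], [0.766, -0.643, 0.003], [-0.008, -0.014, -1.0]]
force: [1.1, -0.8, 2.0]
opening: 0.323
grasp_force: 30.0
phi -122.42511764183563 rad 0.11119985417181537 Ft -0.7645629761725564 Fr -0.0750554553915199 Fz 2.543468249648703 [ 0.49137498 -0.24086301  0.25094046] 0.3271948032483348 37.9833
[-0.0044, 0.002] -125
[-0.0092, 0.0054] -128
[-0.0137, 0.0092] -131
[-0.018, 0.0131] -134
[-0.0221, 0.0173] -137
[-0.026, 0.0217] -140
[-0.0296, 0.0263] -143
[-0.0331, 0.0311] -146
```

```bash
python3 -m handwheel '[[-0.0046,0.0022,0,0,0,0],[-0.0092,0.0054,0,0,0,0],[-0.0137,0.0092,-0.0001,0,0,0],[-0.018,0.0131,-0.0002,0,0,0],[-0.0221,0.0173,-0.0003,0,0,0],[-0.026,0.0217,-0.0004,0,0,0],[-0.0296,0.0263,-0.0005,0,0,0],[-0.0331,0.0311,-0.0005,0,0,0]]'
python3 ft.py
```

```text
time_s: 38.65
position: [0.4626, -0.2144, 0.2513]
tcp_rot: [[0.643, 0.766, -0.005], [0.766, -0.643, -0.008], [-0.01, 0.001, -1.0]]
force: [8.4, -10.7, -4.3]
opening: 0.325
grasp_force: 30.0
phi -143.36071749102064 rad 0.1112469360963873 Ft -10.280784195047692 Fr -0.6222987819489254 Fz -3.3282158311447283 [ 0.46173451 -0.21338941  0.2510816 ] 0.32599556000910856 38.85
```

```bash
python3 -m handwheel '[[0.0005,-0.0007,0,0,0,0],[0.001,-0.0014,0,0,0,0],[0.0015,-0.002,0,0,0,0],[0.002,-0.0026,0,0,0,0],[0.0025,-0.0034,0,0,0,0],[0.003,-0.004,0,0,0,0],[0.003,-0.004,0,0,0,0],[0.003,-0.004,0,0,0,0]]'
python3 ft.py
python3 -m handwheel '[[0.0005,-0.0007,0,0,0,0],[0.001,-0.0014,0,0,0,0],[0.0015,-0.002,0,0,0,0],[0.002,-0.0026,0,0,0,0],[0.0025,-0.0034,0,0,0,0],[0.003,-0.004,0,0,0,0],[0.003,-0.004,0,0,0,0],[0.003,-0.004,0,0,0,0]]'
python3 ft.py
```

```text
time_s: 39.52
position: [0.4624, -0.2146, 0.2506]
tcp_rot: [[0.643, 0.766, -0.014], [0.766, -0.643, 0.001], [-0.008, -0.011, -1.0]]
force: [4.4, -2.7, 0.9]
opening: 0.323
grasp_force: 30.0
phi -142.68352760357902 rad 0.11141154098463034 Ft -5.151644434895403 Fr -1.576588368684317 Fz 0.8478922122472615 [ 0.46239449 -0.21453958  0.25064208] 0.3295348437089851 39.7167
time_s: 40.38
position: [0.4646, -0.2176, 0.2504]
tcp_rot: [[0.643, 0.766, -0.016], [0.766, -0.643, 0.003], [-0.008, -0.014, -1.0]]
force: [4.8, -0.4, 3.3]
opening: 0.327
grasp_force: 30.0
phi -140.74714296834904 rad 0.11156034793213422 Ft -4.494224652492513 Fr -2.782815052685336 Fz 3.132864802068281 [ 0.46461201 -0.21758913  0.25041243] 0.3236769949173691 40.5833
```

Holding it still takes about 4.5 N, so the follower really does drive the screw back until friction holds it. I'll unload gently along the arc to where it rests without overshoot, then release.

```bash
python3 -m handwheel '[[0.0018,-0.0023,0.0001,0,0,0],[0.0036,-0.0046,0.0002,0,0,0],[0.0055,-0.0068,0.0003,0,0,0],[0.0075,-0.009,0.0004,0,0,0],[0.0095,-0.0111,0.0005,0,0,0],[0.0116,-0.0132,0.0006,0,0,0],[0.0116,-0.0132,0.0006,0,0,0],[0.0116,-0.0132,0.0006,0,0,0]]'
python3 ft.py
```

```text
time_s: 41.25
position: [0.4759, -0.2296, 0.2505]
tcp_rot: [[0.643, 0.766, -0.017], [0.766, -0.643, 0.006], [-0.006, -0.017, -1.0]]
force: [5.2, 1.1, 2.7]
opening: 0.324
grasp_force: 30.0
phi -132.25998854798746 rad 0.11164482476100145 Ft -2.604400901257613 Fr -4.732486572273945 Fz 3.0231050306993623 [ 0.47591932 -0.22962844  0.25049682] 0.3260130228799732 41.45
```

```bash
python3 -m handwheel '[[0.0018,-0.001,0,0,0,0],[0.0036,-0.0022,0.0003,0,0,0],[0.0053,-0.0038,0.0005,0,0,0],[0.007,-0.0052,0.0008,0,0,0],[0.0085,-0.006,0.001,0,0,0],[0.0095,-0.0068,0.001,0,0,0],[0.0095,-0.0068,0.001,0,0,0],[0.0095,-0.0068,0.001,0,0,0]]'
python3 ft.py
```

```text
time_s: 42.12
position: [0.4849, -0.2368, 0.251]
tcp_rot: [[0.643, 0.766, -0.018], [0.766, -0.643, 0.005], [-0.008, -0.017, -1.0]]
force: [3.6, 3.3, -1.1]
opening: 0.326
grasp_force: 30.0
phi -126.3609597801539 rad 0.11152745322171191 Ft -1.1847569241346694 Fr -5.432565190631854 Fz -1.3328223096901801 [ 0.48487868 -0.23681283  0.25102311] 0.3274429382643813 42.3167
```

```bash
python3 -m handwheel '[[0.0005,0.0006,0,0,0,0],[0.0008,0.001,0,0,0,0],[0.0008,0.001,0,0,0,0],[0.0008,0.001,0,0,0,0],[0.0008,0.001,0,0,0,0],[0.0008,0.001,0,0,0,0],[0.0008,0.001,0,0,0,0],[0.0008,0.001,0,0,0,0]]' 1
python3 -m handwheel '[[0,0,0,0,0,0],[0,0,0,0,0,0],[0,0,0.005,0,0,0],[0,0,0.015,0,0,0],[0,0,0.03,0,0,0],[0,0,0.05,0,0,0],[0,0,0.07,0,0,0],[0,0,0.08,0,0,0]]' 1
python3 - <<'E'
import fit as f
from fit import *
wball();M=f.model
f.model=lambda p:M(p[:4],zh=p[4]) if len(p)>4 else M(p)
f.fit(("scene","side","wrist"),(.551,-.147,-2.2,1.57,.2195))
E
```

```text
time_s: 42.98
position: [0.4858, -0.2366, 0.2518]
tcp_rot: [[0.642, 0.766, -0.017], [0.766, -0.643, 0.003], [-0.009, -0.015, -1.0]]
force: [-0.7, -0.4, 0.7]
opening: 0.85
grasp_force: 0.0
time_s: 43.65
position: [0.487, -0.2373, 0.3352]
tcp_rot: [[0.642, 0.766, -0.013], [0.766, -0.642, 0.0], [-0.008, -0.01, -1.0]]
force: [0.8, -0.3, 0.1]
opening: 1.001
grasp_force: 0.0
ball in tool [0.0025 0.0066 0.0816] world [ 0.4926 -0.2396  0.2535] 330.8 242.6 0.63
scene hub [-1.5185  0.9463]
scene hinge_pin [-1.0124  2.463 ]
scene ball [-161.0443 -182.9673]
side hub [ 2.8627 -0.4766]
side hinge_pin [-0.8116 -0.4531]
side ball [1.9452 1.464 ]
wrist hub [-2.3923 -1.0514]
wrist hinge_pin [0.3785 1.6052]
wrist ball [-1.918  -0.9287]
[ 0.5517 -0.1461 -2.1249  1.4722  0.218 ] {'hub': array([ 0.5517, -0.1461,  0.218 ]), 'hinge_pin': array([ 0.5338, -0.175 ,  0.218 ]), 'ball': array([ 0.4912, -0.2439,  0.2441])}
```

```bash
python3 - <<'E'
from rig import bot
print(bot.hand_in())
E
```

```text
the job is handed in; nothing more can be done
None
```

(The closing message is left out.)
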